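# Draw the spray booth's sloping front shut with a hook pole

## Robot

A 6-joint arm with a two-finger parallel gripper is mounted at the origin on a cart in front of the work surface, level with it; the furniture and walls round the work are solid. World frame = base frame: x ahead of the robot, y to its left, z up, the work surface at z = 0. Lengths are in mm, angles in rad, forces in N, time in s.
With the tool pointing down it reaches from about 300 to 850 mm from the base axis. Payload 4.2 kg.
Tool frame: the origin (TCP) lies midway between the tips of the shut fingers; the grasp point (between the pads) lies behind it (ctrl.pinch_z is the z of the grasp point in the tool frame, in mm); z points along the fingers, y is the line along which they close (so a half turn about z gives the same grasp; the last joint's range is limited). The gripper opens to 91 mm and grips with 3 to 60 N. Pads are 32 mm wide; open, the fingers measure 118 mm over their backs; the gripper's body (76 mm by 178 mm) begins 60 mm behind the grasp point.
Start: joints at [-1.174, 0.32, 1.565, -0, 1.257, -0.02], TCP at [232.786, -525.789, 213.976] pointing down, gripper open.
Joint ranges: [-3.11, 3.11], [-0.84, 2.01], [0.21, 2.61], [-1.34, 4.49], [0.05, 2.63], [-2.56, 2.56]. Speed limits (rad/s): [2.57, 2.57, 3.14, 3.14, 3.14, 3.14].

## Interface

Orientations are given as a rotation vector (axis times angle).
In Python, from plant import ctrl gives the robot as it stands. The module is installed in compiled form; this text tells all that it offers.
- The arm moves only by the shell command python3 -m inch 'ROWS'. ROWS is JSON, a list of rows, each an object of numbers: "gripper": the opening, from -1 (shut) to 1 (fully open); "dx", "dy", "dz": the shift along the tool's x, y, z in mm; "spin": the turn about the tool's z in rad. A call has 1 to 8 rows; each row shifts and turns the commanded pose from where the row before left it, along the tool's axes as they then stand; what a row does not reach is not made up. A row lasts 1/10 s, in which the tool goes at most 50 mm and 8.59 degrees, less where a joint would pass 70% of its speed; a pose out of reach is approached as far as the arm can. A call with a gripper value outside its range is refused whole. The fingers move at their own pace and stop on an object; the grip force is fixed at half the most. Time passes only in rows, so rows that do not move let the fingers close. It gives the time, the measured TCP pose, the force, the opening and the grip force at its end, in the units of the state.
- ctrl.get_obs(): the state, without advancing time (a new reading comes with each control period).
- ctrl.grab_frame(name): name is "scene" or "top" or "wrist"; returns a dict with "img" (420x560x3 uint8, red, green, blue), "camera_matrix" (3x3 intrinsics, pixels), "k1" (the pictures are not rectified: a ray, as slopes to the right and down, at radius r is drawn at 1 + k1 r^2 times it, then the intrinsics apply), "R" (3x3) and "t" (3): a world point X has camera coordinates R X + t; the wrist camera has in their place "tool_from_camera" (4x4, takes a point from camera to tool coordinates, whose origin is the TCP and whose axes are the flange's). Camera axes: x right, y down, z forward; pixel columns grow to the right and rows downward; lengths in mm; the calibration is good to about 2 mm. A picture is of the moment at which its call begins: read the wrist's pose just before it. There is no depth.
- ctrl.close_job(): hands the job in; it is judged then, once.
Trained networks look in a picture, given as the dict that the camera call returned (one of the last four; its "shot" number tells which), for a name from the list of things; names that differ only in an ending like _2 or _b are one class to them, and where a whole thing is asked for, a point or a joint stands for the part that bears it (a point fixed in the world has none). Each returns a list of dicts, best first, with "conf" (0 to 1); they miss things now and then, are a little off and sometimes report something else, mostly with a low value. They report only what shows in the picture. A call takes as long as a camera call. They do not tell look-alikes from the thing itself.
- ctrl.silhouettes(picture, name): "mask" (420x560 bool, what is visible of it) and "centre" ([column, row] in pixels, amid what is visible of it).
- ctrl.tip_of(picture, name): "centre" ([column, row] in pixels: a listed point, or the origin of a listed thing).
The state is a dict: "time": time; "q": joint angles; "qd": joint speeds; "joint_torque": joint torques, N m; "tool_pos": TCP position; "tool_rot": TCP orientation; "force": force on the tool from outside, world axes, zero at the start; "ft_torque": the same for the moment, N m; "opening": opening from 0.0 (shut) to 1.0 (fully open); "grip_force": force on a finger pad.
Only numpy, scipy, OpenCV 4.12 (cv2) and the standard library are available. Lean on these libraries where they do the work, as an engineer would, in place of code of your own. Each camera call takes 0.05 s, during which the arm holds its last target. There are 200 camera calls.

## Task

The casting in the bench spray booth has just been painted, and the booth's sloping sliding front stands open and is tacky with overspray: take the hook pole from its plywood rest, hook it down into the brass ring on top of the front and draw the front down the slope until the roller catch on its right-hand track has dropped in behind the brass keeper. Near the end a sprung buffer pushes back and soon after the catch it is solid, so pull slowly and by feel, keeping the load between pole and booth under 16 N, with no hand or arm on the booth itself. Then unhook the pole, lay it back in its rest the way it lay, hook down and to the same end, and let go; leave the casting and the other things on the bench alone.

Things in the scene. Friction and masses are not known exactly. Their poses are not given: they have to be found in the camera images.
- booth: White bench spray booth, 245 deep (x) x 300 wide (y) x 293 high, fixed. Origin: centre of its underside; x points to its back (away from the robot), z up. Its front slopes at 45 degrees from x = -120, z = 70 up to x = 100, z = 290. The clear aluminium-framed sliding front (155 along the slope, 258 wide) runs straight down it along (-0.707, 0, -0.707). Only the pole may touch the booth.
- sash (a joint): Sliding front: way drawn down the slope, m; 0 = fully open, starts at 0 to 0.025, stays where left. Takes 1 to 5 N to move. Home lies anywhere from 0.094 to 0.126, as the slotted catch plate is set: over the last 8 mm the sprung buffer raises the pull to 7 to 11 N, there the catch drops in; 1.5 mm on the buffer is solid and the pull soars.
- buffer (a joint): Black sprung buffer on the slotted steel catch plate on the right-hand track, met by the keeper 8 mm before home: how far it is pressed in, m (0 = out, 0.008 = home, 0.0095 = solid). Stiffness 0.6 N/mm from 1 N.
- catch (a joint): Spring roller catch (white 9 mm roller beside a dark housing) on the right-hand track: how far its roller is pushed aside, m. 0 = out; the brass keeper wedge on the front pushes it to 0.004 over the last 23 mm, and it drops back to 0 in the last 4 mm before home, behind the keeper. Shut = buffer over 0.0065 and this back at 0 (under 0.0008).
- ring (a point): Centre of the brass pull ring on a stem on the middle of the front's top rail, 0.25 to 0.30 m above the bench at first; moves with the front. Bore 25, wire 6. Its z is the bore's axis, up and towards the robot, 22.5 degrees off vertical; x to the booth's back and 22.5 degrees up; stem on its +x side. The hook goes in from above along -z; 38 mm are free below the centre.
- pole: Hook pole, 212 long, 90 g. Origin: centre of the grip on its handle. x points along it to the hook, z up as it lies in the rest. Handle: brown wood, flat-sided, x = -65 to 40, 18 wide (y), 26 high (z). Then an 8 mm steel rod at z = 0, bent straight down (-z) at x = 135. Balances at about x = 15.
- hook_tip (a point): End of the hook's limb, (135, 0, -28) mm in the pole's frame, axes as the pole's. The 8 mm steel limb runs from here up (+z of the pole) to the rod at z = 0; its round end reaches 4 mm further down.
- rest: Plywood rest of the pole, 165 x 70, fixed. Origin: on the bench under the grip; x as the pole's lying in it. Slotted uprights 12 thick: at x = -50 for the handle (slot 25 wide, flared, floor 43 high, prongs to 69), at x = 78 for the rod (slot 18 wide, flared, floor 52 high, prongs to 81). The pole lies with its origin 56 above the rest's, hook down beyond the front upright.
- nose_piece: Gloss black horned casting, 69 x 96 x 39, just painted, lying on the booth's floor. Leave it alone.
- spray_can: Aerosol can, 68 dia x 219, standing; bystander.
- paint_bottle_1: Dark red tint bottle with white cap, 36 dia x 101, standing; bystander.
- paint_bottle_3: Ochre tint bottle with black cap, 36 dia x 101, standing; bystander.
- blue_tape_roll: Roll of blue tape, 100 dia x 24, lying; bystander.
- sanding_block: Sanding sponge block, 62 x 96 x 28, lying; bystander.
- marker: Felt marker, black and blue, 130 long, lying; bystander.
- packing_tape: Roll of printed packing tape, 95 dia x 48, lying; bystander.
- screwdriver: Screwdriver with yellow handle, 192 long, lying; bystander.
- wood_tool_a: Boxwood modelling tool, 170 long, lying; bystander.
Mind the look-alikes: they are no part of the job. What is shaped like the rest but orange is not meant.

How it is judged:
By the outcome, as a careful person would: the job done as asked, in the order asked, and still so for the second after the job is handed in, with the robot touching nothing.
It also fails if it takes over 61 s, if anything falls off the work surface, if the arm or the gripper's body presses on something with over 40 N, if the wrist force passes 120 N, or if a joint passes its speed limit or range.

## Working session

There is one attempt and no reset: what is moved stays moved. The work goes in short steps, Python scripts to look and compute and a shell command to move; the robot and the scene stay as the last step left them, time stands still between calls to the robot, and variables do not carry over. Pictures are saved under pics/ and viewed, at most 10 in all, crops included, and the job is handed in when it is done.

```bash
mkdir -p pics; cat > h.py <<'E'
import numpy as np, cv2
from plant import ctrl
from scipy.spatial.transform import Rotation as Ro
def cam(p,obs=None):
    K=np.array(p["camera_matrix"]);k1=p["k1"]
    if "R" in p: return K,k1,np.array(p["R"]),np.array(p["t"])
    T=np.array(p["tool_from_camera"]);W=np.eye(4);W[:3,:3]=Ro.from_rotvec(obs["tool_rot"]).as_matrix();W[:3,3]=obs["tool_pos"]
    M=np.linalg.inv(W@T);return K,k1,M[:3,:3],M[:3,3]
def ray(p,uv,obs=None):
    K,k1,R,t=cam(p,obs)
    d=cv2.undistortPoints(np.array([[uv]],float),K,np.array([k1,0,0,0.]))[0,0]
    v=R.T@np.array([d[0],d[1],1]);return -R.T@t,v/np.linalg.norm(v)
def proj(p,X,obs=None):
    K,k1,R,t=cam(p,obs)
    return cv2.projectPoints(np.array(X,float).reshape(-1,1,3),cv2.Rodrigues(R)[0],t,K,np.array([k1,0,0,0.]))[0][:,0]
def tri(rs):
    A=0;b=0
    for c,v in rs:
        P=np.eye(3)-np.outer(v,v);A=A+P;b=b+P@c
    X=np.linalg.solve(A,b);return X,[float(np.linalg.norm((np.eye(3)-np.outer(v,v))@(X-c))) for c,v in rs]
def onz(r,z): c,v=r; return c+v*(z-c[2])/v[2]
def save(p,n): cv2.imwrite("pics/"+n,cv2.cvtColor(p["img"],cv2.COLOR_RGB2BGR))
E
python3 - <<'E'
from h import *
np.set_printoptions(precision=1,suppress=True)
o=ctrl.get_obs();print(o["time"],o["tool_pos"],o["tool_rot"],o["force"],ctrl.pinch_z)
P={n:ctrl.grab_frame(n) for n in("scene","top")}
for n,p in P.items():
    save(p,n+"0.png")
    for k in("booth","ring","pole","hook_tip","rest","nose_piece","catch","spray_can","sash"):
        print(n,k,[(np.round(d["centre"],1).tolist(),round(d["conf"],2)) for d in ctrl.tip_of(p,k)[:3]] if k not in("sash","catch") else [(np.round(d["centre"],1).tolist(),round(d["conf"],2)) for d in ctrl.silhouettes(p,k)[:3]])
E
```

```text
0.0 [ 232.6 -525.3  213.2] [-3.1 -0.6  0. ] [ 0.7  0.4 -0.3] -18.8
scene booth [([341.4, 236.3], 0.63)]
scene ring [([356.6, 174.1], 0.64)]
scene pole [([206.2, 179.0], 0.66), ([311.2, 310.0], 0.21)]
scene hook_tip [([236.1, 166.7], 0.7)]
scene rest [([271.7, 194.3], 0.98), ([208.7, 191.7], 0.66)]
scene nose_piece [([342.6, 230.3], 0.83)]
scene catch []
scene spray_can [([243.0, 142.3], 0.67)]
scene sash [([351.2, 192.3], 0.56)]
top booth [([324.9, 170.7], 0.94), ([200.8, 233.5], 0.5)]
top ring [([337.1, 158.1], 0.77)]
top pole [([193.0, 232.6], 0.56)]
top hook_tip [([194.2, 193.6], 0.78)]
top rest [([242.3, 192.1], 0.84), ([199.4, 236.6], 0.74), ([396.6, 198.5], 0.16)]
top nose_piece [([325.4, 168.8], 0.46)]
top catch []
top spray_can [([166.6, 165.1], 0.56)]
top sash [([332.2, 156.8], 0.87), ([212.6, 153.9], 0.55)]
```

View pics/scene0.png

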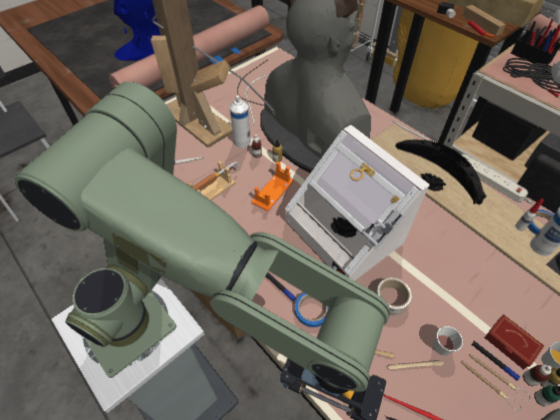

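View pics/top0.png

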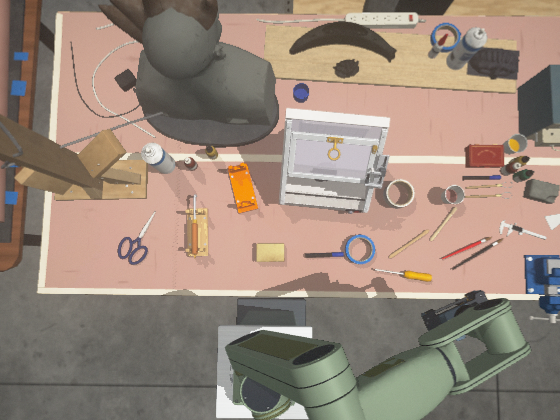

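```bash
python3 - <<'E'
from h import *
np.set_printoptions(precision=1,suppress=True)
P={n:ctrl.grab_frame(n) for n in("scene","top")}
S,T=P["scene"],P["top"]
for k,a,b in(("ring",(356.6,174.1),(337.1,158.1)),("pole",(206.2,179),(193,232.6)),("hook",(236.1,166.7),(194.2,193.6)),("booth",(341.4,236.3),(324.9,170.7)),("rest",(208.7,191.7),(199.4,236.6)),("rest2",(271.7,194.3),(242.3,192.1)),("can",(243,142.3),(166.6,165.1))):
    print(k,*tri([ray(S,a),ray(T,b)]),"scene cam",-cam(S)[2].T@cam(S)[3] if k=="ring" else "")
E
```

```text
ring [ 667.7 -209.7  293.7] [2.1642625168055196, 2.1642625168058522] scene cam [  31.2 -613.8 1095.6]
pole [461.2 245.1  51.4] [0.8094253900825052, 0.8094253900823984] scene cam 
hook [598.  255.5   7.7] [2.5915855263146157, 2.591585526314552] scene cam 
booth [ 689.6 -200.   -38.3] [7.83037465666075, 7.830374656660493] scene cam 
rest [451.7 231.8   2. ] [0.7627172410498949, 0.7627172410499846] scene cam 
rest2 [614.5  86.4 -15.6] [4.309925899727486, 4.309925899727298] scene cam 
can [705.4 358.  -10.1] [2.1752886271182432, 2.175288627118308] scene cam
```

The scene view shows the pole in the natural wood rest at about (210,182), with the orange look-alike at (272,190). The booth ring is at (357,174). In the top view the pole runs from (193,250) to its hook at (194,195), and the ring is at (335,150).

```bash
python3 - <<'E'
from h import *
np.set_printoptions(precision=3,suppress=True)
T=ctrl.grab_frame("top")
f=[onz(ray(T,u),70) for u in((280,205),(372,212))];b=[onz(ray(T,u),292) for u in((287,110),(388,120))]
for a,c in(f,b): d=a-c; print(a,c,np.linalg.norm(d),"yaw",np.degrees(np.arctan2(-d[0],d[1])))
# pole mask axis
for d in ctrl.silhouettes(T,"pole")[:1]:
    ys,xs=np.nonzero(d["mask"]);print(len(xs));l=cv2.fitLine(np.c_[xs,ys].astype(np.float32),cv2.DIST_L2,0,.01,.01).ravel();print(l)
    p=[onz(ray(T,l[2:]+s*l[:2]),56) for s in(-25,25)];e=p[1]-p[0];print(p,np.degrees(np.arctan2(e[1],e[0])))
o=ctrl.get_obs();print(Ro.from_rotvec(o["tool_rot"]).as_matrix()); w=ctrl.grab_frame("wrist");print(np.array(w["tool_from_camera"]))
R=Ro.from_rotvec(o["tool_rot"]).as_matrix();print(R.T@(np.array([461,245,230])-o["tool_pos"]))
E
```

```text
[556.425 -45.659  70.   ] [ 536.827 -351.22    70.   ] 306.18897211759617 yaw -3.66983623525289
[806.192 -63.951 292.   ] [ 779.777 -354.692  292.   ] 291.93767108225137 yaw -5.191360783154264
258
[  0.011   1.    194.349 229.965]
[array([554.624, 243.34 ,  56.   ]), array([387.453, 235.825,  56.   ])] -177.42595350178024
[[ 0.914  0.405  0.   ]
 [ 0.405 -0.914 -0.   ]
 [-0.     0.    -1.   ]]
[[  -0.      -0.965   -0.261   73.238]
 [   1.      -0.       0.      -0.316]
 [  -0.      -0.261    0.965 -171.158]
 [   0.       0.       0.       1.   ]]
[ 520.733 -612.404  -16.09 ]
```

```bash
python3 -m inch '[{"gripper":1,"dx":32,"dy":-35},{"dx":32,"dy":-35},{"dx":32,"dy":-35},{"dx":32,"dy":-35},{"dx":32,"dy":-35},{"dx":32,"dy":-35},{"dx":32,"dy":-35},{"dx":32,"dy":-35}]'; python3 -m inch '[{"dx":32,"dy":-35},{"dx":32,"dy":-35},{"dx":32,"dy":-35},{"dx":32,"dy":-35},{"dx":32,"dy":-35},{"dx":32,"dy":-35},{"dx":32,"dy":-35},{"dx":32,"dy":-35}]'; python3 -m inch '[{"dx":32,"dy":-35},{"spin":0.12},{"spin":0.12},{"spin":0.12},{"dx":0},{"dx":0}]'
cat > look.py <<'E'
from h import *
import sys
np.set_printoptions(precision=1,suppress=True)
def look(names,fn=None,tip=True):
    o=ctrl.get_obs();w=ctrl.grab_frame("wrist")
    if fn: save(w,fn)
    print(o["time"],"tcp",o["tool_pos"],"yaw",np.degrees(np.arctan2(*Ro.from_rotvec(o["tool_rot"]).as_matrix()[[1,0],0])),"F",o["force"])
    out={}
    for k in names:
        out[k]=[(d["centre"],round(d["conf"],2)) for d in ctrl.tip_of(w,k)[:2]];print(k,out[k])
    return o,w,out
E
python3 - <<'E'
from look import *
o,w,r=look(["pole","hook_tip","rest"],"w1.png")
for k,z in(("pole",56),("hook_tip",28),("rest",0)):
    for c,_ in r[k]: print(k,onz(ray(w,c,o),z))
E
```

```text
1.25 tcp [ 232.8 -525.8  214. ] yaw 23.87972413108687 F [ 0.3 -0.2 -0.2]
pole []
hook_tip []
rest []validation failed for argument at $[0]...
validation failed for argument at $[0]...
validation failed for argument at $[0]...
```

View pics/w1.png

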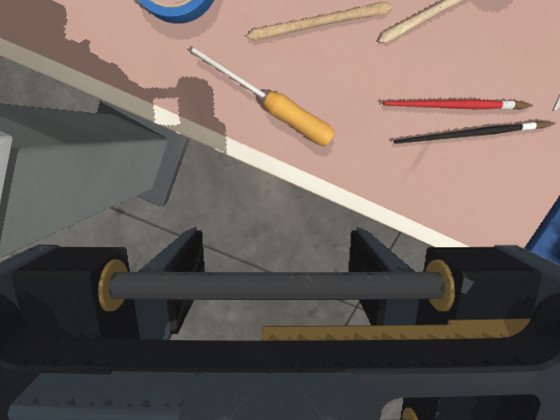

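The wrist view shows only the start surroundings: the screwdriver at (300,115) and the fingers at the bottom. The arm did not move because the rows were refused, probably because every field is required.

```bash
python3 -m inch '[{"gripper":1,"dx":32,"dy":-35,"dz":0,"spin":0},{"gripper":1,"dx":32,"dy":-35,"dz":0,"spin":0},{"gripper":1,"dx":32,"dy":-35,"dz":0,"spin":0},{"gripper":1,"dx":32,"dy":-35,"dz":0,"spin":0},{"gripper":1,"dx":32,"dy":-35,"dz":0,"spin":0},{"gripper":1,"dx":32,"dy":-35,"dz":0,"spin":0},{"gripper":1,"dx":32,"dy":-35,"dz":0,"spin":0},{"gripper":1,"dx":32,"dy":-35,"dz":0,"spin":0}]'
```

```text
time: 2.25
tool_pos: [353.8, -164.4, 214.3]
tool_rot: [3.073, 0.649, 0.002]
force: [0.5, -0.2, 0.1]
opening: 0.998
grip_force: 0.0
```

```bash
python3 -m inch '[{"gripper":1,"dx":32,"dy":-35,"dz":0,"spin":0},{"gripper":1,"dx":32,"dy":-35,"dz":0,"spin":0},{"gripper":1,"dx":32,"dy":-35,"dz":0,"spin":0},{"gripper":1,"dx":32,"dy":-35,"dz":0,"spin":0},{"gripper":1,"dx":32,"dy":-35,"dz":0,"spin":0},{"gripper":1,"dx":32,"dy":-35,"dz":0,"spin":0},{"gripper":1,"dx":32,"dy":-35,"dz":0,"spin":0},{"gripper":1,"dx":32,"dy":-35,"dz":0,"spin":0}]';  python3 -m inch '[{"gripper":1,"dx":32,"dy":-35,"dz":0,"spin":0},{"gripper":1,"dx":0,"dy":0,"dz":0,"spin":0.12},{"gripper":1,"dx":0,"dy":0,"dz":0,"spin":0.12},{"gripper":1,"dx":0,"dy":0,"dz":0,"spin":0.12},{"gripper":1,"dx":0,"dy":0,"dz":0,"spin":0}]'
python3 - <<'E'
from look import *
o,w,r=look(["pole","hook_tip","rest"],"w2.png")
for k,z in(("pole",56),("hook_tip",28),("rest",0)):
    for c,_ in r[k]: print(k,onz(ray(w,c,o),z))
E
```

```text
time: 3.05
tool_pos: [474.5, 195.7, 214.1]
tool_rot: [3.073, 0.651, 0.001]
force: [0.3, -0.7, -0.6]
opening: 1.004
grip_force: 0.0
time: 3.55
tool_pos: [489.3, 238.7, 213.8]
tool_rot: [3.14, 0.09, -0.0]
force: [-0.4, -0.1, 0.7]
opening: 1.002
grip_force: 0.0
3.55 tcp [489.3 238.7 213.8] yaw 3.287521278314776 F [-0.4 -0.1  0.7]
pole [([276.7, 228.9], 0.6)]
hook_tip [([278.3, 107.3], 0.87)]
rest [([276.2, 213.4], 0.64), ([405.4, 98.6], 0.64)]
pole [452.8 236.   56. ]
hook_tip [590.8 242.   28. ]
rest [456.2 236.7   0. ]
rest [613.2  84.9   0. ]
```

View pics/w2.png

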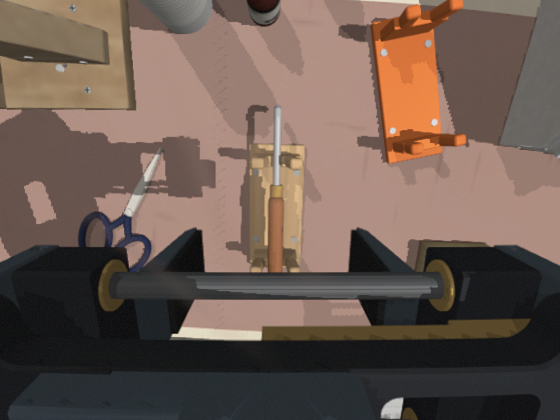

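The wrist view shows the brown handle at about (276,225), its ferrule at (276,188) and the hook end at (278,107). The pole is straight in line with the tool x axis, so I can grasp it directly.

```bash
python3 -m inch '[{"gripper":1,"dx":-35.4,"dy":0.2,"dz":0,"spin":0.014},{"gripper":1,"dx":0,"dy":0,"dz":45,"spin":0},{"gripper":1,"dx":0,"dy":0,"dz":45,"spin":0},{"gripper":1,"dx":0,"dy":0,"dz":45,"spin":0},{"gripper":1,"dx":0,"dy":0,"dz":25,"spin":0},{"gripper":1,"dx":0,"dy":0,"dz":15,"spin":0},{"gripper":1,"dx":0,"dy":0,"dz":0,"spin":0},{"gripper":0,"dx":0,"dy":0,"dz":0,"spin":0}]'; python3 -m inch '[{"gripper":-1,"dx":0,"dy":0,"dz":0,"spin":0},{"gripper":-1,"dx":0,"dy":0,"dz":0,"spin":0},{"gripper":-1,"dx":0,"dy":0,"dz":0,"spin":0},{"gripper":-1,"dx":0,"dy":0,"dz":0,"spin":0},{"gripper":-1,"dx":0,"dy":0,"dz":0,"spin":0}]'
```

```text
time: 4.55
tool_pos: [454.4, 236.4, 39.3]
tool_rot: [-3.141, -0.068, -0.001]
force: [0.2, -0.2, 0.8]
opening: 0.939
grip_force: 0.0
time: 5.05
tool_pos: [454.1, 236.3, 39.2]
tool_rot: [-3.141, -0.067, -0.001]
force: [0.2, -0.6, -0.8]
opening: 0.506
grip_force: 0.0
```

```bash
python3 -m inch '[{"gripper":-1,"dx":0,"dy":0,"dz":0,"spin":0},{"gripper":-1,"dx":0,"dy":0,"dz":0,"spin":0},{"gripper":-1,"dx":0,"dy":0,"dz":0,"spin":0},{"gripper":-1,"dx":0,"dy":0,"dz":0,"spin":0},{"gripper":-1,"dx":0,"dy":0,"dz":0,"spin":0},{"gripper":-1,"dx":0,"dy":0,"dz":0,"spin":0}]'
```

```text
time: 5.65
tool_pos: [454.0, 236.3, 38.9]
tool_rot: [3.141, 0.067, -0.0]
force: [-0.8, 0.1, 0.6]
opening: 0.193
grip_force: 30.0
```

```bash
python3 -m inch '[{"gripper":-1,"dx":0,"dy":0,"dz":-15,"spin":0},{"gripper":-1,"dx":0,"dy":0,"dz":-41,"spin":0},{"gripper":-1,"dx":0,"dy":0,"dz":-45,"spin":0},{"gripper":-1,"dx":0,"dy":0,"dz":-45,"spin":0},{"gripper":-1,"dx":0,"dy":0,"dz":-45,"spin":0},{"gripper":-1,"dx":0,"dy":0,"dz":-45,"spin":0},{"gripper":-1,"dx":0,"dy":0,"dz":-45,"spin":0},{"gripper":-1,"dx":0,"dy":0,"dz":-25,"spin":0}]'; python3 -m inch '[{"gripper":-1,"dx":5,"dy":25,"dz":0,"spin":0},{"gripper":-1,"dx":7,"dy":44,"dz":0,"spin":0},{"gripper":-1,"dx":7,"dy":44,"dz":0,"spin":0},{"gripper":-1,"dx":7,"dy":44,"dz":0,"spin":0},{"gripper":-1,"dx":7,"dy":44,"dz":0,"spin":0},{"gripper":-1,"dx":7,"dy":44,"dz":0,"spin":0},{"gripper":-1,"dx":7,"dy":44,"dz":0,"spin":0},{"gripper":-1,"dx":7,"dy":44,"dz":0,"spin":0}]';python3 -m inch '[{"gripper":-1,"dx":6,"dy":30,"dz":0,"spin":0},{"gripper":-1,"dx":0,"dy":16,"dz":0,"spin":0.12},{"gripper":-1,"dx":0,"dy":0,"dz":0,"spin":0},{"gripper":-1,"dx":0,"dy":0,"dz":0,"spin":0}]'
python3 - <<'E'
from look import *
o,w,r=look(["ring","hook_tip"],"w3.png")
print(Ro.from_rotvec(o["tool_rot"]).as_matrix())
for k,z in(("ring",290),("hook_tip",o["tool_pos"][2]+17-28)):
    for c,_ in r[k]: print(k,onz(ray(w,c,o),z))
E
```

```text
time: 6.45
tool_pos: [454.6, 236.6, 348.9]
tool_rot: [-3.139, -0.067, -0.008]
force: [0.3, -0.5, -0.6]
opening: 0.195
grip_force: 30.0
time: 7.25
tool_pos: [522.0, -95.9, 344.7]
tool_rot: [-3.141, -0.067, 0.001]
force: [0.8, 0.6, -0.8]
opening: 0.196
grip_force: 30.0
time: 7.65
tool_pos: [529.9, -139.6, 344.5]
tool_rot: [-3.139, 0.12, 0.002]
force: [-0.2, -0.3, -0.7]
opening: 0.197
grip_force: 30.0
7.65 tcp [ 529.9 -139.6  344.5] yaw -4.362034993742128 F [-0.2 -0.3 -0.7]
ring [([347.3, 13.6], 0.82)]
hook_tip [([275.1, 17.6], 0.96)]
[[ 1.  -0.1 -0. ]
 [-0.1 -1.   0. ]
 [-0.  -0.  -1. ]]
ring [ 678.1 -199.5  290. ]
hook_tip [ 664.4 -149.1  333.5]
```

View pics/w3.png

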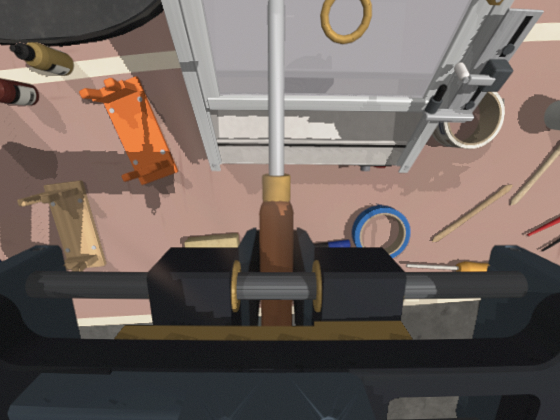

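The view shows the ring at (347,14), beside the hook end at about (275,15). The booth rails run up the image, and the catch plate is at (465,95). I'll take a second view from the other side to triangulate.

```bash
python3 -m inch '[{"gripper":-1,"dx":10,"dy":30,"dz":0,"spin":0},{"gripper":-1,"dx":10,"dy":40,"dz":0,"spin":0},{"gripper":-1,"dx":10,"dy":30,"dz":0,"spin":0},{"gripper":-1,"dx":0,"dy":0,"dz":0,"spin":0},{"gripper":-1,"dx":0,"dy":0,"dz":0,"spin":0}]'
python3 - <<'E'
from look import *
o,w,r=look(["ring","hook_tip"],"w4.png")
R0=Ro.from_rotvec([-3.139,.12,.002])
r1=ray(w,(347.3,13.6),dict(tool_pos=[529.9,-139.6,344.5],tool_rot=[-3.139,.12,.002]))
S=ctrl.grab_frame("scene");T=ctrl.grab_frame("top")
c=[ctrl.tip_of(p,"ring")[0]["centre"] for p in(S,T)];print(c)
r2=ray(w,r["ring"][0][0],o)
print(tri([r1,r2]),tri([r1,r2,ray(S,c[0]),ray(T,c[1])]))
for k,z in(("hook_tip",o["tool_pos"][2]+17-28),): print(k,onz(ray(w,r[k][0][0],o),z), np.array(o["tool_pos"])+Ro.from_rotvec(o["tool_rot"]).apply([135,0,11]))
E
```

```text
time: 8.3
tool_pos: [552.4, -241.2, 344.7]
tool_rot: [-3.138, 0.12, 0.001]
force: [-0.6, 0.5, -0.8]
opening: 0.198
grip_force: 30.0
8.3 tcp [ 552.4 -241.2  344.7] yaw -4.389133928004293 F [-0.6  0.5 -0.8]
ring [([207.8, 61.9], 0.82)]
hook_tip [([277.4, 16.6], 0.78)]Traceback (most recent call last):
  File "<stdin>", line 6, in <module>
IndexError: list index out of range
```

View pics/w4.png

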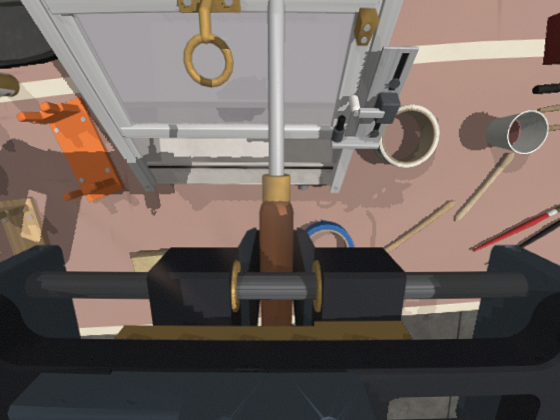

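The ring centre is at (208,61) with its stem above it. The hook end is at (277,15). Next I'll triangulate.

```bash
python3 - <<'E'
from look import *
import time
o=ctrl.get_obs();w=ctrl.grab_frame("wrist")
r1=ray(w,(347.3,13.6),dict(tool_pos=[529.9,-139.6,344.5],tool_rot=[-3.139,.12,.002]))
r2=ray(w,(207.8,61.9),o)
S=ctrl.grab_frame("scene");rs=ray(S,(356.6,174.1));T=ctrl.grab_frame("top");rt=ray(T,(337.1,158.1))
print(tri([r1,r2]),tri([r1,r2,rs,rt]))
X=tri([r1,r2])[0]
tip=np.array(o["tool_pos"])+Ro.from_rotvec(o["tool_rot"]).apply([135,0,11]);print(tip, onz(ray(w,(277.4,16.6),o),tip[2]))
# booth yaw: sash side rails in wrist pictures: left rail & right rail lines; ring->stem dir
R=Ro.from_rotvec(o["tool_rot"]).as_matrix();print("d tool",R.T@(X-tip))
# cross rail lower of sash (125,133)-(335,129)? horizontal
a=[onz(ray(w,u,o),200) for u in((128,133),(335,130))];d=a[0]-a[1];print("yaw",np.degrees(np.arctan2(-d[0],d[1])))
g=cv2.cvtColor(w["img"],cv2.COLOR_RGB2GRAY);l=cv2.createLineSegmentDetector().detect(g)[0][:,0]
for s in l:
    n=np.hypot(s[2]-s[0],s[3]-s[1])
    if n>60 and max(s[1],s[3])<200 and abs(s[2]-s[0])>3*abs(s[3]-s[1]):
        a=onz(ray(w,s[:2],o),180);b=onz(ray(w,s[2:],o),180);d=a-b;d=d*np.sign(d[1]);print(s,np.degrees(np.arctan2(-d[0],d[1])))
E
```

```text
(array([ 679.1, -200.7,  285.7]), [0.39015981997836924, 0.3901598199784472]) (array([ 675.5, -204.4,  286. ]), [5.444221679109885, 4.532298311357318, 2.467880325177853, 8.95828043990058])
[ 686.9 -251.   334.5] [ 687.4 -251.6  334.5]
d tool [-11.7 -49.6  48.7]
yaw -3.6986961686466673
[191.9 164.9 268.1 165.1] -4.538749189924542
[268.1 168.9 190.6 167.9] -5.213259654750236
[174.4 156.1 265.6 156.6] -4.800287862352625
[244.4 138.2 160.6 137.7] -4.923740613050502
[266.9 161.5 193.1 161.2] -4.6423726765824105
[541.9  38.7 385.6  46.9] -0.252411027173261
[414.3  62.9 539.4  56.3] -0.26233335200431945
[284.4  10.5 359.4  12. ] -5.0152217346171675
[ 53.1  12.5 175.6   9.9] -4.654654317702132
[179.4 128.9 265.6 129.7] -5.004900924189479
[188.1 182.6 260.6 184.2] -5.700949562421292
[265.6 124.1 178.1 123.4] -4.946516640758259
[165.6  12.8  79.4  14.1] -4.860610233472619
[351.9  14.4 285.6  13.1] -4.939038792963537
```

```bash
python3 -m inch '[{"gripper":-1,"dx":-4,"dy":-16,"dz":0,"spin":0.008},{"gripper":-1,"dx":-4,"dy":-18,"dz":0,"spin":0},{"gripper":-1,"dx":-3.7,"dy":-15.6,"dz":10,"spin":0},{"gripper":-1,"dx":0,"dy":0,"dz":12,"spin":0},{"gripper":-1,"dx":0,"dy":0,"dz":0,"spin":0},{"gripper":-1,"dx":0,"dy":0,"dz":0,"spin":0}]'
python3 - <<'E'
from look import *
o,w,r=look(["ring","hook_tip"])
R=Ro.from_rotvec(o["tool_rot"]).as_matrix()
X=np.array([679.1,-200.7,285.7]);tip=o["tool_pos"]+R@[135,0,11]
print("tip",tip,"d tool",R.T@(X-tip),proj(w,[X,tip],o))
i=w["img"][0:130,200:360];cv2.imwrite("pics/w5.png",cv2.cvtColor(cv2.resize(i,None,fx=4,fy=4,interpolation=cv2.INTER_CUBIC),cv2.COLOR_RGB2BGR))
E
```

```text
time: 9.35
tool_pos: [544.8, -191.7, 322.6]
tool_rot: [3.138, -0.134, -0.001]
force: [0.3, -0.0, 0.1]
opening: 0.194
grip_force: 30.0
9.35 tcp [ 544.8 -191.7  322.6] yaw -4.886898725918863 F [ 0.3 -0.   0.1]
ring [([271.1, 34.4], 0.96)]
hook_tip [([276.8, 19.4], 0.81), ([430.9, 125.1], 0.4)]
tip [ 679.3 -203.2  311.5] d tool [-0.4 -2.5 25.8] [[272.3  33.4]
 [276.4  17.5]]
```

View pics/w5.png

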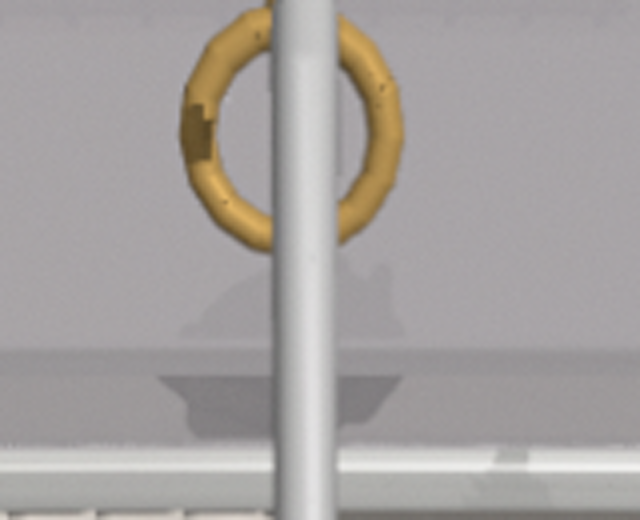

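The ring centre is at crop (292,130) and the rod at (305,130), so I shift about 2.5 mm sideways and then lower.

```bash
python3 -m inch '[{"gripper":-1,"dx":-0.4,"dy":-2.5,"dz":0,"spin":0},{"gripper":-1,"dx":0,"dy":0,"dz":8,"spin":0},{"gripper":-1,"dx":0,"dy":0,"dz":6,"spin":0},{"gripper":-1,"dx":0,"dy":0,"dz":6,"spin":0},{"gripper":-1,"dx":0,"dy":0,"dz":6,"spin":0}]'; python3 -m inch '[{"gripper":-1,"dx":0,"dy":0,"dz":6,"spin":0},{"gripper":-1,"dx":0,"dy":0,"dz":5,"spin":0},{"gripper":-1,"dx":0,"dy":0,"dz":4,"spin":0},{"gripper":-1,"dx":0,"dy":0,"dz":0,"spin":0}]'
```

```text
time: 10.0
tool_pos: [544.4, -188.8, 296.1]
tool_rot: [-3.139, 0.134, 0.001]
force: [0.6, -0.8, -1.4]
opening: 0.194
grip_force: 30.0
time: 10.4
tool_pos: [544.4, -188.8, 281.3]
tool_rot: [-3.139, 0.134, 0.002]
force: [0.2, 0.5, -0.3]
opening: 0.193
grip_force: 30.0
```

```bash
python3 -m inch '[{"gripper":-1,"dx":-2,"dy":0,"dz":0,"spin":0},{"gripper":-1,"dx":-2,"dy":0,"dz":0,"spin":0},{"gripper":-1,"dx":-1.5,"dy":0,"dz":0,"spin":0},{"gripper":-1,"dx":0,"dy":0,"dz":0,"spin":0}]'; python3 -m inch '[{"gripper":-1,"dx":-1.5,"dy":0,"dz":0.5,"spin":0},{"gripper":-1,"dx":-1.5,"dy":0,"dz":1,"spin":0},{"gripper":-1,"dx":-2,"dy":0,"dz":2,"spin":0},{"gripper":-1,"dx":-2,"dy":0,"dz":2,"spin":0}]'
```

```text
time: 10.8
tool_pos: [539.0, -188.4, 282.3]
tool_rot: [3.138, -0.134, 0.001]
force: [0.5, 0.4, -1.3]
opening: 0.196
grip_force: 30.0
time: 11.2
tool_pos: [532.6, -187.9, 276.3]
tool_rot: [3.138, -0.134, 0.002]
force: [3.9, -0.3, -2.2]
opening: 0.194
grip_force: 30.0
```

```bash
python3 -m inch '[{"gripper":-1,"dx":-2.5,"dy":0,"dz":2.5,"spin":0},{"gripper":-1,"dx":-2.5,"dy":0,"dz":2.5,"spin":0},{"gripper":-1,"dx":-2.5,"dy":0,"dz":2.5,"spin":0},{"gripper":-1,"dx":-2.5,"dy":0,"dz":2.5,"spin":0},{"gripper":-1,"dx":-2.5,"dy":0,"dz":2.5,"spin":0},{"gripper":-1,"dx":-2.5,"dy":0,"dz":2.5,"spin":0}]'
```

```text
time: 11.8
tool_pos: [517.2, -186.5, 261.1]
tool_rot: [3.139, -0.134, 0.001]
force: [6.9, -0.9, -2.4]
opening: 0.196
grip_force: 30.0
```

```bash
python3 -m inch '[{"gripper":-1,"dx":-2.5,"dy":0,"dz":2.5,"spin":0},{"gripper":-1,"dx":-2.5,"dy":0,"dz":2.5,"spin":0},{"gripper":-1,"dx":-2.5,"dy":0,"dz":2.5,"spin":0},{"gripper":-1,"dx":-2.5,"dy":0,"dz":2.5,"spin":0},{"gripper":-1,"dx":-2.5,"dy":0,"dz":2.5,"spin":0},{"gripper":-1,"dx":-2.5,"dy":0,"dz":2.5,"spin":0}]'; python3 - <<'E'
from look import *
o,w,r=look(["ring","hook_tip"])
save(w,"w6.png")
i=w["img"][0:200,180:447];cv2.imwrite("pics/w6.png",cv2.cvtColor(cv2.resize(i,None,fx=3,fy=3,interpolation=cv2.INTER_CUBIC),cv2.COLOR_RGB2BGR))
E
```

```text
time: 12.4
tool_pos: [502.3, -185.3, 246.1]
tool_rot: [3.139, -0.134, 0.001]
force: [5.4, -1.1, -2.4]
opening: 0.196
grip_force: 30.0
12.4 tcp [ 502.3 -185.3  246.1] yaw -4.8854144280881 F [ 5.4 -1.1 -2.4]
ring []
hook_tip [([279.1, 20.9], 0.6)]
```

View pics/w6.png

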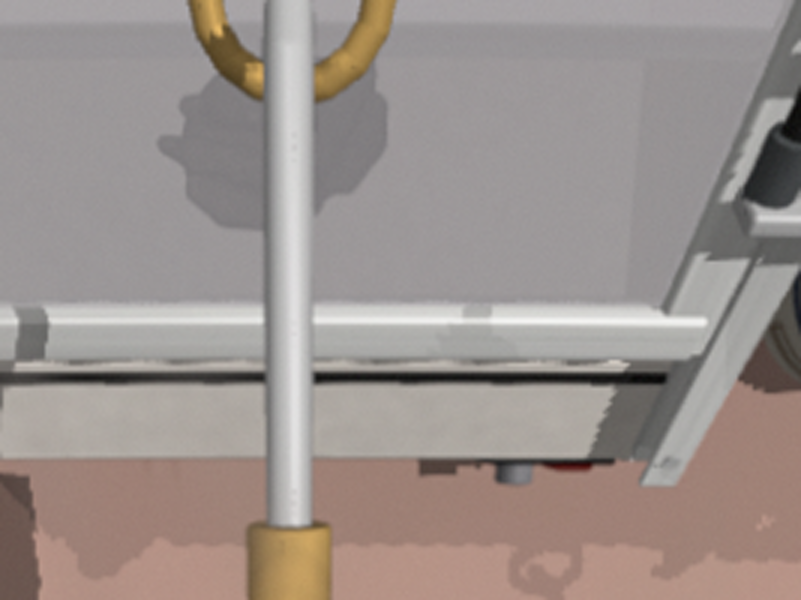

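The front follows the hook, and the buffer is ahead at the right track (crop 775,165). Friction at the hook currently opposes me, so I'll go slightly steeper so that it helps.

```bash
python3 -m inch '[{"gripper":-1,"dx":-1.5,"dy":0,"dz":2.5,"spin":0},{"gripper":-1,"dx":-2,"dy":0,"dz":2.5,"spin":0},{"gripper":-1,"dx":-2,"dy":0,"dz":2.2,"spin":0}]';python3 -m inch '[{"gripper":-1,"dx":-2,"dy":0,"dz":2.2,"spin":0}]'
```

```text
time: 12.85
tool_pos: [496.5, -184.9, 239.5]
tool_rot: [3.138, -0.134, 0.0]
force: [2.2, -1.1, -0.7]
opening: 0.195
grip_force: 30.0
time: 12.95
tool_pos: [494.6, -184.7, 237.2]
tool_rot: [3.138, -0.134, 0.001]
force: [2.2, 0.1, 0.3]
opening: 0.195
grip_force: 30.0
```

```bash
for i in 1; do python3 -m inch '[{"gripper":-1,"dx":-1.4,"dy":0,"dz":1.5,"spin":0},{"gripper":-1,"dx":-1.4,"dy":0,"dz":1.5,"spin":0}]'; done | grep -E "pos|force"; python3 -m inch '[{"gripper":-1,"dx":-1.4,"dy":0,"dz":1.5,"spin":0},{"gripper":-1,"dx":-1.4,"dy":0,"dz":1.5,"spin":0}]'| grep -E "pos|force"; python3 -m inch '[{"gripper":-1,"dx":-1.4,"dy":0,"dz":1.5,"spin":0},{"gripper":-1,"dx":-1.4,"dy":0,"dz":1.5,"spin":0}]'| grep -E "pos|force"
```

```text
tool_pos: [492.0, -184.4, 234.1]
force: [2.6, -0.5, 0.9]
grip_force: 30.0
tool_pos: [489.3, -184.2, 231.0]
force: [1.7, -0.6, 0.8]
grip_force: 30.0
tool_pos: [486.4, -183.9, 228.0]
force: [2.5, -0.7, 1.6]
grip_force: 30.0
```

```bash
python3 -m inch '[{"gripper":-1,"dx":-1.4,"dy":0,"dz":1.5,"spin":0},{"gripper":-1,"dx":-1.4,"dy":0,"dz":1.5,"spin":0}]'| grep -E "pos|force:"; python3 -m inch '[{"gripper":-1,"dx":-1.4,"dy":0,"dz":1.5,"spin":0},{"gripper":-1,"dx":-1.4,"dy":0,"dz":1.5,"spin":0}]'| grep -E "pos|force:"
```

```text
tool_pos: [484.2, -183.8, 225.2]
force: [4.0, -0.6, 2.3]
grip_force: 30.0
tool_pos: [481.6, -183.6, 222.5]
force: [4.7, 0.1, 2.2]
grip_force: 30.0
```

```bash
python3 - <<'E'
from look import *
o=ctrl.get_obs();w=ctrl.grab_frame("wrist");print(o["force"])
i=w["img"][0:200,293:560];cv2.imwrite("pics/w7.png",cv2.cvtColor(cv2.resize(i,None,fx=3,fy=3,interpolation=cv2.INTER_CUBIC),cv2.COLOR_RGB2BGR))
E
```

```text
[4.7 0.1 2.2]
```

View pics/w7.png

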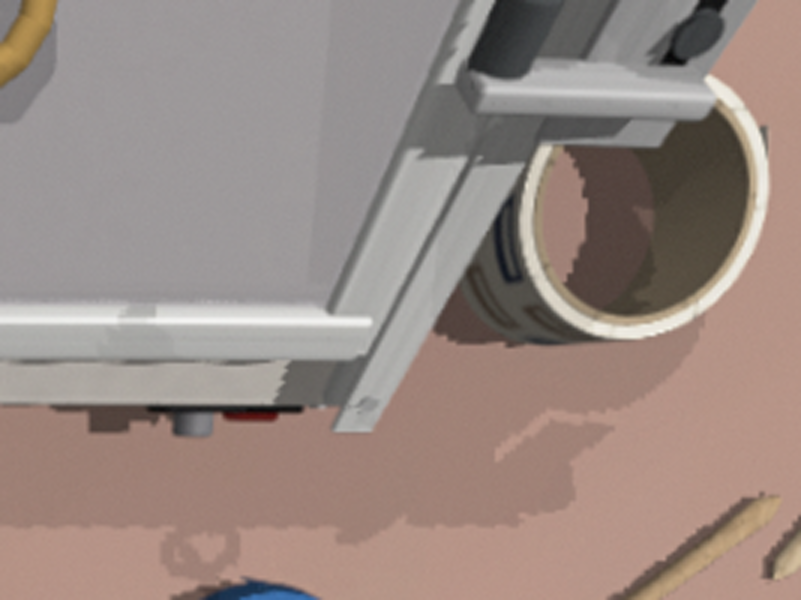

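The keeper is out of frame above, and the buffer is at the top of the crop (515,40). The load has begun to rise, so I'll take smaller steps.

```bash
python3 -m inch '[{"gripper":-1,"dx":-1,"dy":0,"dz":1.05,"spin":0},{"gripper":-1,"dx":-1,"dy":0,"dz":1.05,"spin":0}]'| grep -E "pos|force:"; python3 -m inch '[{"gripper":-1,"dx":-1,"dy":0,"dz":1.05,"spin":0},{"gripper":-1,"dx":-1,"dy":0,"dz":1.05,"spin":0}]'| grep -E "pos|force:"
```

```text
tool_pos: [479.4, -183.3, 220.1]
force: [5.4, -0.1, 2.1]
grip_force: 30.0
tool_pos: [478.6, -183.2, 218.4]
force: [7.5, -0.1, 2.0]
grip_force: 30.0
```

```bash
python3 -m inch '[{"gripper":-1,"dx":0,"dy":0,"dz":0,"spin":0}]'| grep -E "pos|force:";python3 -m inch '[{"gripper":-1,"dx":-0.7,"dy":0,"dz":0.75,"spin":0}]'| grep -E "pos|force:"; python3 -m inch '[{"gripper":-1,"dx":-0.7,"dy":0,"dz":0.75,"spin":0},{"gripper":-1,"dx":0,"dy":0,"dz":0,"spin":0}]'| grep -E "pos|force:"
```

```text
tool_pos: [478.5, -183.2, 218.3]
force: [7.7, -0.9, 1.8]
grip_force: 30.0
tool_pos: [478.2, -183.2, 217.7]
force: [8.1, -0.3, 1.9]
grip_force: 30.0
tool_pos: [477.7, -183.2, 217.0]
force: [8.9, -0.6, 2.0]
grip_force: 30.0
```

```bash
python3 -m inch '[{"gripper":-1,"dx":-0.7,"dy":0,"dz":0.75,"spin":0},{"gripper":-1,"dx":0,"dy":0,"dz":0,"spin":0}]'| grep -E "pos|force:"; python3 -m inch '[{"gripper":-1,"dx":-0.7,"dy":0,"dz":0.75,"spin":0},{"gripper":-1,"dx":0,"dy":0,"dz":0,"spin":0}]'| grep -E "pos|force:"; python3 - <<'E'
from look import *
T=ctrl.grab_frame("scene")
for k in("ring","catch","buffer"): print(k,[(d["centre"],round(d["conf"],2)) for d in ctrl.silhouettes(T,k)[:1]])
i=T["img"][120:280,270:450];cv2.imwrite("pics/s8.png",cv2.cvtColor(cv2.resize(i,None,fx=3.7,fy=3.7,interpolation=cv2.INTER_CUBIC),cv2.COLOR_RGB2BGR))
E
```

```text
tool_pos: [477.2, -183.1, 216.3]
force: [8.2, -1.1, 2.9]
grip_force: 30.0
tool_pos: [476.9, -183.1, 215.6]
force: [10.4, -0.2, 1.6]
grip_force: 30.0
ring [([344.1, 216.9], 0.91)]
catch []
buffer []
```

View pics/s8.png

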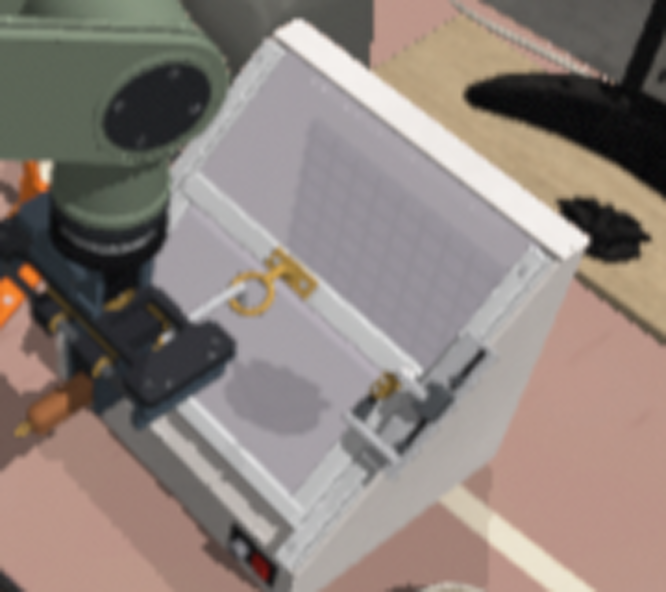

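The keeper (crop 385,383) is pressing on the buffer (375,395). I'll keep going in small steps.

```bash
python3 -m inch '[{"gripper":-1,"dx":-0.6,"dy":0,"dz":0.8,"spin":0},{"gripper":-1,"dx":0,"dy":0,"dz":0,"spin":0}]'| grep -E "pos|force:"; python3 -m inch '[{"gripper":-1,"dx":-0.6,"dy":0,"dz":0.8,"spin":0},{"gripper":-1,"dx":0,"dy":0,"dz":0,"spin":0}]'| grep -E "pos|force:"
```

```text
tool_pos: [476.7, -183.1, 214.9]
force: [9.9, -0.5, 0.4]
grip_force: 30.0
tool_pos: [476.5, -183.1, 214.2]
force: [10.3, 0.1, 1.4]
grip_force: 30.0
```

```bash
python3 -m inch '[{"gripper":-1,"dx":-0.9,"dy":0,"dz":0.8,"spin":0},{"gripper":-1,"dx":0,"dy":0,"dz":0,"spin":0}]'| grep -E "pos|force:"; python3 -m inch '[{"gripper":-1,"dx":-0.9,"dy":0,"dz":0.9,"spin":0},{"gripper":-1,"dx":0,"dy":0,"dz":0,"spin":0}]'| grep -E "pos|force:"
```

```text
tool_pos: [476.3, -183.1, 213.6]
force: [13.5, 0.1, 1.8]
grip_force: 30.0
tool_pos: [476.0, -183.1, 212.9]
force: [13.8, -0.2, 0.4]
grip_force: 30.0
```

```bash
python3 -m inch '[{"gripper":-1,"dx":1.2,"dy":0,"dz":-0.6,"spin":0},{"gripper":-1,"dx":0,"dy":0,"dz":0,"spin":0}]'| grep -E "pos|force:"; python3 -m inch '[{"gripper":-1,"dx":1.2,"dy":0,"dz":-0.6,"spin":0},{"gripper":-1,"dx":0,"dy":0,"dz":0,"spin":0}]'| grep -E "pos|force:"; python3 -m inch '[{"gripper":-1,"dx":1.2,"dy":0,"dz":-0.6,"spin":0},{"gripper":-1,"dx":0,"dy":0,"dz":0,"spin":0}]'| grep -E "pos|force:"
```

```text
tool_pos: [476.2, -183.1, 213.2]
force: [12.0, -0.2, 1.3]
grip_force: 30.0
tool_pos: [476.2, -183.1, 213.6]
force: [10.1, 0.4, 1.3]
grip_force: 30.0
tool_pos: [476.3, -183.1, 213.9]
force: [6.9, -0.2, 2.7]
grip_force: 30.0
```

```bash
python3 -m inch '[{"gripper":-1,"dx":1.2,"dy":0,"dz":-0.6,"spin":0},{"gripper":-1,"dx":0,"dy":0,"dz":0,"spin":0}]'| grep -E "pos|force:"; python3 -m inch '[{"gripper":-1,"dx":1.2,"dy":0,"dz":-0.6,"spin":0},{"gripper":-1,"dx":0,"dy":0,"dz":0,"spin":0}]'| grep -E "pos|force:"; python3 -m inch '[{"gripper":-1,"dx":1.2,"dy":0,"dz":-0.6,"spin":0},{"gripper":-1,"dx":0,"dy":0,"dz":0,"spin":0}]'| grep -E "pos|force:"
```

```text
tool_pos: [476.4, -183.0, 214.0]
force: [6.2, -0.5, 3.4]
grip_force: 30.0
tool_pos: [476.5, -183.0, 214.2]
force: [4.3, -0.9, 0.1]
grip_force: 30.0
tool_pos: [476.8, -182.9, 214.4]
force: [1.1, -1.1, 0.2]
grip_force: 30.0
```

The load fell to about 1 N while the front crept back only about 1 mm, so the catch is apparently in. I'll centre the hook in the ring, lift out and inspect.

```bash
python3 -m inch '[{"gripper":-1,"dx":3,"dy":0,"dz":-1,"spin":0},{"gripper":-1,"dx":4,"dy":0,"dz":-2,"spin":0},{"gripper":-1,"dx":0,"dy":0,"dz":0,"spin":0}]'| grep -E "pos|force:"; python3 -m inch '[{"gripper":-1,"dx":0,"dy":0,"dz":-6,"spin":0},{"gripper":-1,"dx":0,"dy":0,"dz":-7,"spin":0},{"gripper":-1,"dx":0,"dy":0,"dz":-7,"spin":0},{"gripper":-1,"dx":0,"dy":0,"dz":0,"spin":0}]' | grep -E "time|pos|force:"
```

```text
tool_pos: [485.3, -183.8, 218.0]
force: [1.1, -0.4, -1.3]
grip_force: 30.0
time: 18.1
tool_pos: [485.9, -184.1, 239.7]
force: [0.4, 0.5, -0.6]
grip_force: 30.0
```

```bash
python3 -m inch '[{"gripper":-1,"dx":0,"dy":0,"dz":-12,"spin":0},{"gripper":-1,"dx":0,"dy":0,"dz":-20,"spin":0},{"gripper":-1,"dx":0,"dy":0,"dz":-30,"spin":0},{"gripper":-1,"dx":15,"dy":25,"dz":-15,"spin":0},{"gripper":-1,"dx":20,"dy":25,"dz":0,"spin":0},{"gripper":-1,"dx":15,"dy":20,"dz":0,"spin":0},{"gripper":-1,"dx":0,"dy":0,"dz":0,"spin":0},{"gripper":-1,"dx":0,"dy":0,"dz":0,"spin":0}]' | grep -E "time|pos|force:"
python3 - <<'E'
from look import *
o,w,r=look(["ring","hook_tip"])
for k in("catch","buffer","sash"): print(k,[(d["centre"],round(d["conf"],2)) for d in ctrl.silhouettes(w,k)[:2]])
save(w,"w9full.png");i=w["img"][0:170,250:477];cv2.imwrite("pics/w9.png",cv2.cvtColor(cv2.resize(i,None,fx=3.5,fy=3.5,interpolation=cv2.INTER_CUBIC),cv2.COLOR_RGB2BGR))
E
```

```text
time: 18.9
tool_pos: [528.9, -257.9, 315.1]
force: [-0.1, -0.5, -0.5]
grip_force: 30.0
18.9 tcp [ 528.9 -257.9  315.1] yaw -4.916948938424232 F [-0.1 -0.5 -0.5]
ring [([193.8, 119.6], 0.81)]
hook_tip [([277.6, 9.8], 0.81)]
catch [([348.5, 76.7], 0.88), ([12.8, 231.7], 0.29)]
buffer [([349.4, 80.3], 0.7)]
sash [([198.4, 100.1], 0.67)]
```

View pics/w9.png

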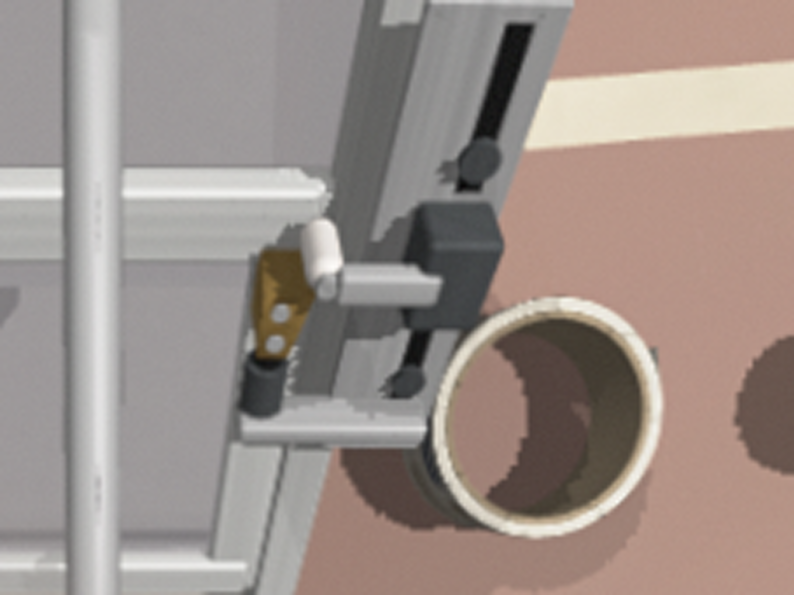

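The keeper (crop 285,305) sits down on the buffer (265,385). The roller (320,250) is at the keeper's upper edge. I'll compare the roller's reach from its housing with the earlier open view numerically.

```bash
python3 - <<'E'
from h import *
np.set_printoptions(precision=2,suppress=True)
w=ctrl.grab_frame("wrist")
cy,sy=np.cos(np.radians(-4.85)),np.sin(np.radians(-4.85));bx=np.array([cy,sy,0]);by=np.array([-sy,cy,0]);n=-bx*.7071+np.array([0,0,.7071]);sl=bx*.7071+np.array([0,0,.7071])
X0=np.array([679.1,-200.7,285.7])-n*20
def pl(uv,o):
    c,v=ray(w,uv,o);p=c+v*((X0-c)@n)/(v@n);return np.array([p@by,p@sl])
for f,o,(rx,ry),(hx,hy) in(("w4.png",dict(tool_pos=[552.4,-241.2,344.7],tool_rot=[-3.138,.12,.001]),(353,103),(388,106)),
  ("w9full.png",dict(tool_pos=[528.9,-257.9,315.1],tool_rot=list(Ro.from_matrix(np.c_[[np.cos(np.radians(-4.917)),np.sin(np.radians(-4.917)),0],[np.sin(np.radians(-4.917)),-np.cos(np.radians(-4.917)),0],[0,0,-1]]).as_rotvec())),(341,71),(381,75))):
    im=cv2.imread("pics/"+f);hsv=cv2.cvtColor(im,cv2.COLOR_BGR2HSV)
    def blob(m,x,y,r):
        k=np.zeros_like(m);k[y-r:y+r,x-r:x+r]=m[y-r:y+r,x-r:x+r]
        nn,l,s,c=cv2.connectedComponentsWithStats(k);i=1+np.argmax(s[1:,4]);return s[i],c[i]
    print(f)
    R=blob(((hsv[...,2]>195)&(hsv[...,1]<25)).astype(np.uint8),rx,ry,13);H=blob((hsv[...,2]<95).astype(np.uint8),hx,hy,17)
    print("roller",R,"housing",H)
    a,b=pl(R[1],o),pl(H[1],o);print("plane roller",a,"housing",b,"diff",a-b)
    g=cv2.cvtColor(im,cv2.COLOR_BGR2GRAY);print(g[ry-13:ry+16:2,rx-20:rx+26:2])
E
```

```text
w4.png
roller (array([353,  95,   7,  15,  76], dtype=int32), array([355.55, 102.79])) housing (array([371,  93,  34,  30, 690], dtype=int32), array([387.03, 107.33]))
plane roller [-264.62  640.37] housing [-294.9   635.82] diff [30.28  4.54]
[[163 162 154 112 170 170 169 169 171 174 173 177  99 103  96  98  96  92
   95 138 140 141 144]
 [163 164 148 120 175 170 168 167 170 171 174 134  90  99  99  98  97  90
  111 137 142 142 144]
 [163 162 133 132 176 169 168 169 173 171 149 106  90  97  98  98  99  90
  133 140 143 142  95]
 [162 162 118 147 175 123 116 118 123 167 209 226 152  94  97  97  99  94
  139 140 112 106  71]
 [163 157 115 164 128 102 103 102 132 162 205 226 227  94  99  97  97 110
  138 105  86  86  52]
 [162 151 110 108 103 101 103 100 123 152 198 224 230 104  98  99  93 132
  110  85  87  81  38]
 [157 142 108 108 104 102 100 161 131 147 189 220 230 122  94 101  89  84
   85  88  88  69  36]
 [149 125 110 108 101 109 115 175 123 142 182 216 229 158  94  97  89  83
   87  86  86  50  40]
 [148 119 107 109 114 163 171 123 101 136 183 228 239 214  94  93  83  82
   87 
[... 1603 characters left out ...]
 83  89  89  89  63]
 [114  90  77  69  70  69  66  68 128 160 219 239 243 216  97 103  92  88
   89  92  91  87  50]
 [115  78  79  70  70  70  69  65 122 171 224 243 248 176 174 176 176 178
  177 177 176 177 169]
 [107  70  92  76  70  72  69  68 107 161 179 188 168 121 191 191 190 192
  189 190 193 191 192]
 [102  70  94 106  78  71  67  69  83 122 115 154 161 123 184 185 187 187
  187 187 188 189 192]
 [103  68  97 109  80  70  68  67  68  83 143 140 145 121 154 154 154 154
  155 156 156 157 156]
 [101  66  92 115  82  70  67  69  68  69 139 146 127 133 150 150 151 150
  151 149 150 152 152]
 [ 97  66  99 103  75  76  65  67  71  83  93  97  89 128 131 133 132 135
  133 134 132 134 135]]
```

```bash
python3 - <<'E'
from look import *
for f in("w4.png","w9full.png"):
    im=cv2.imread("pics/"+f);hsv=cv2.cvtColor(im,cv2.COLOR_BGR2HSV)
    c=hsv[150:260,274:280].mean(1);s=c[:,1]
    print(f,"sat jump rows",[150+i for i in range(len(s)-1) if abs(s[i+1]-s[i])>25], "hue/sat",np.round(s[10:70:3]).tolist())
    g=cv2.cvtColor(im,cv2.COLOR_BGR2GRAY).astype(float)
    for r in(8,20,60,100,140,165):
        l=np.abs(np.diff(g[r:r+4].mean(0)))[262:292]; i=np.argsort(l)[-2:]+262; print(r,sorted(i.tolist()),end=" ")
    print()
o,w,r=look(["hook_tip","pole"])
t=o["tool_pos"]+Ro.from_rotvec(o["tool_rot"]).as_matrix()@[135,0,11]
print(t,proj(w,[t],o),onz(ray(w,r["hook_tip"][0][0],o),t[2]))
E
```

```text
w4.png sat jump rows [175, 176] hue/sat [2.0, 3.0, 4.0, 3.0, 5.0, 22.0, 127.0, 125.0, 125.0, 125.0, 126.0, 126.0, 127.0, 128.0, 114.0, 117.0, 119.0, 117.0, 117.0, 115.0]
8 [266, 267] 20 [266, 267] 60 [267, 269] 100 [267, 270] 140 [282, 283] 165 [282, 283] 
w9full.png sat jump rows [175, 176] hue/sat [2.0, 3.0, 2.0, 4.0, 5.0, 24.0, 125.0, 124.0, 124.0, 124.0, 124.0, 124.0, 125.0, 125.0, 113.0, 118.0, 115.0, 115.0, 114.0, 114.0]
8 [267, 269] 20 [267, 269] 60 [267, 269] 100 [267, 283] 140 [268, 278] 165 [268, 270] 
19.25 tcp [ 528.9 -257.3  315.6] yaw -4.848632706727988 F [-0.1 -0.2 -0.6]
hook_tip [([279.8, 12.8], 0.7)]
pole [([274.8, 264.7], 0.55)]
[ 663.4 -268.7  304.6] [[276.4  17.5]] [ 665.6 -270.8  304.6]
```

The pole hasn't slipped: the ferrule is at the same row in both views. The roller is out, behind the keeper. Now I'll take the pole back to the rest.

```bash
python3 -m inch '[{"gripper":-1,"dx":0,"dy":0,"dz":0,"spin":-0.127},{"gripper":-1,"dx":-4,"dy":-25,"dz":0,"spin":0},{"gripper":-1,"dx":-4.5,"dy":-42,"dz":0,"spin":0},{"gripper":-1,"dx":-4.5,"dy":-42,"dz":0,"spin":0},{"gripper":-1,"dx":-4.5,"dy":-42,"dz":0,"spin":0},{"gripper":-1,"dx":-4.5,"dy":-42,"dz":0,"spin":0},{"gripper":-1,"dx":-4.5,"dy":-42,"dz":0,"spin":0},{"gripper":-1,"dx":-4.5,"dy":-42,"dz":0,"spin":0}]' | grep -E "time|pos|force:"
python3 -m inch '[{"gripper":-1,"dx":-4.5,"dy":-42,"dz":0,"spin":0},{"gripper":-1,"dx":-4.5,"dy":-42,"dz":0,"spin":0},{"gripper":-1,"dx":-4.5,"dy":-42,"dz":0,"spin":0},{"gripper":-1,"dx":-4.5,"dy":-42,"dz":0,"spin":0},{"gripper":-1,"dx":-4.5,"dy":-40,"dz":0,"spin":0},{"gripper":-1,"dx":-4.5,"dy":-10,"dz":0,"spin":0},{"gripper":-1,"dx":0,"dy":0,"dz":0,"spin":0},{"gripper":-1,"dx":0,"dy":0,"dz":0,"spin":0}]' | grep -E "time|pos|rot|force:"
```

```text
time: 20.2
tool_pos: [486.0, 19.3, 315.4]
force: [-0.0, 0.1, -0.6]
grip_force: 30.0
time: 21.0
tool_pos: [450.5, 233.5, 315.1]
tool_rot: [3.14, 0.065, 0.0]
force: [-0.2, -0.1, -0.2]
grip_force: 30.0
```

```bash
python3 -m inch '[{"gripper":-1,"dx":3.6,"dy":-2.7,"dz":10,"spin":-0.001},{"gripper":-1,"dx":0,"dy":0,"dz":40,"spin":0},{"gripper":-1,"dx":0,"dy":0,"dz":45,"spin":0},{"gripper":-1,"dx":0,"dy":0,"dz":45,"spin":0},{"gripper":-1,"dx":0,"dy":0,"dz":45,"spin":0},{"gripper":-1,"dx":0,"dy":0,"dz":30,"spin":0},{"gripper":-1,"dx":0,"dy":0,"dz":15,"spin":0},{"gripper":-1,"dx":0,"dy":0,"dz":0,"spin":0}]' | grep -E "time|pos|rot|force:"
python3 - <<'E'
from look import *
o,w,r=look(["rest","hook_tip"])
print(onz(ray(w,r["rest"][0][0],o),0) if r["rest"] else "")
E
```

```text
time: 21.8
tool_pos: [452.5, 235.0, 82.3]
tool_rot: [3.138, 0.064, -0.009]
force: [-0.2, 0.2, -0.9]
grip_force: 30.0
21.8 tcp [452.5 235.   82.3] yaw 2.3432323649627422 F [-0.2  0.2 -0.9]
rest [([477.7, 28.5], 0.95), ([274.4, 215.5], 0.68)]
hook_tip [([276.6, 12.6], 0.98)]
[612.   83.3   0. ]
```

```bash
python3 -m inch '[{"gripper":-1,"dx":0.8,"dy":-1,"dz":0,"spin":-0.001},{"gripper":-1,"dx":0,"dy":0,"dz":10,"spin":0},{"gripper":-1,"dx":0,"dy":0,"dz":10,"spin":0},{"gripper":-1,"dx":0,"dy":0,"dz":5,"spin":0},{"gripper":-1,"dx":0,"dy":0,"dz":0,"spin":0}]' | grep -E "time|pos|rot|force:"
```

```text
time: 22.45
tool_pos: [453.8, 237.8, 58.9]
tool_rot: [3.14, 0.069, -0.004]
force: [-0.5, -0.6, -0.6]
grip_force: 30.0
```

```bash
python3 -m inch '[{"gripper":-1,"dx":0.2,"dy":1.3,"dz":3,"spin":0},{"gripper":-1,"dx":0,"dy":0,"dz":5,"spin":0},{"gripper":-1,"dx":0,"dy":0,"dz":4,"spin":0},{"gripper":-1,"dx":0,"dy":0,"dz":0,"spin":0}]' | grep -E "time|pos|rot|force:"; python3 -m inch '[{"gripper":-1,"dx":0,"dy":0,"dz":3,"spin":0},{"gripper":-1,"dx":0,"dy":0,"dz":2,"spin":0},{"gripper":-1,"dx":0,"dy":0,"dz":1.5,"spin":0},{"gripper":-1,"dx":0,"dy":0,"dz":0,"spin":0}]' | grep -E "time|pos|rot|force:"
```

```text
time: 22.85
tool_pos: [454.5, 236.7, 47.5]
tool_rot: [3.14, 0.069, -0.002]
force: [-0.2, -0.7, -1.1]
grip_force: 30.0
time: 23.25
tool_pos: [454.8, 236.8, 41.4]
tool_rot: [3.141, 0.069, -0.0]
force: [-0.3, -0.0, -0.3]
grip_force: 30.0
```

```bash
python3 -m inch '[{"gripper":-1,"dx":-0.7,"dy":0.4,"dz":1.2,"spin":0},{"gripper":-1,"dx":0,"dy":0,"dz":1,"spin":0},{"gripper":-1,"dx":0,"dy":0,"dz":0,"spin":0}]' | grep -E "time|pos|rot|force:"
```

```text
time: 23.55
tool_pos: [454.7, 236.7, 40.3]
tool_rot: [-3.14, -0.069, -0.002]
force: [-0.6, -0.3, 6.0]
grip_force: 30.0
```

Seated: 6 N of support at z = 40. Now I open and rise.

```bash
python3 -m inch '[{"gripper":0,"dx":0,"dy":0,"dz":0,"spin":0},{"gripper":1,"dx":0,"dy":0,"dz":0,"spin":0},{"gripper":1,"dx":0,"dy":0,"dz":0,"spin":0},{"gripper":1,"dx":0,"dy":0,"dz":0,"spin":0},{"gripper":1,"dx":0,"dy":0,"dz":0,"spin":0},{"gripper":1,"dx":0,"dy":0,"dz":0,"spin":0},{"gripper":1,"dx":0,"dy":0,"dz":0,"spin":0},{"gripper":1,"dx":0,"dy":0,"dz":0,"spin":0}]' | grep -E "time|pos|open|force:"; python3 -m inch '[{"gripper":1,"dx":0,"dy":0,"dz":-10,"spin":0},{"gripper":1,"dx":0,"dy":0,"dz":-30,"spin":0},{"gripper":1,"dx":0,"dy":0,"dz":-45,"spin":0},{"gripper":1,"dx":0,"dy":0,"dz":-45,"spin":0},{"gripper":1,"dx":35,"dy":0,"dz":-45,"spin":0},{"gripper":1,"dx":0,"dy":0,"dz":0,"spin":0},{"gripper":1,"dx":0,"dy":0,"dz":0,"spin":0}]' | grep -E "time|pos|open|force:"
python3 - <<'E'
from look import *
o,w,r=look(["pole","hook_tip","rest"],"w10.png")
for k,z in(("pole",56),("hook_tip",28)):
    for c,_ in r[k]: print(k,onz(ray(w,c,o),z))
a=cv2.imread("pics/w2.png");b=cv2.imread("pics/w10.png")
for n,i in(("a",a),("b",b)):
    h=cv2.cvtColor(i,cv2.COLOR_BGR2HSV);m=((h[...,0]<12)&(h[...,1]>120)&(h[...,2]>60)).astype(np.uint8);m[:,:260]=0;m[:,295:]=0;m[280:]=0;m[:150]=0
    ys,xs=np.nonzero(m);print(n,len(ys),ys.min(),ys.max(),xs.min(),xs.max(),np.polyfit(ys,xs,1))
T=ctrl.grab_frame("scene")
for k in("sash","ring"): print(k,[(d["centre"],round(d["conf"],2)) for d in ctrl.silhouettes(T,k)[:1]])
E
```

```text
time: 24.35
tool_pos: [454.3, 236.5, 39.4]
force: [0.4, -0.0, -0.2]
opening: 0.869
grip_force: 0.0
time: 25.05
tool_pos: [485.3, 237.8, 210.0]
force: [0.5, -0.7, -0.4]
opening: 0.997
grip_force: 0.0
25.05 tcp [485.3 237.8 210. ] yaw 2.4809712921678297 F [ 0.5 -0.7 -0.4]
pole [([273.9, 225.2], 0.73)]
hook_tip []
rest [([277.3, 211.6], 0.86), ([404.8, 97.1], 0.79)]
pole [454.7 239.3  56. ]
a 509 198 271 268 282 [ -0.  277.4]
b 535 195 271 270 283 [ -0.  276.7]
sash [([334.4, 215.1], 0.7)]
ring [([336.9, 215.0], 0.97)]
```

```bash
python3 - <<'E'
from h import *
np.set_printoptions(precision=2,suppress=True)
w=ctrl.grab_frame("wrist");X0=np.array([679.1,-200.7,285.7]);y=np.radians(-4.85);d=-np.array([np.cos(y),np.sin(y),1])*.7071
def s(c,v):
    A=np.c_[d,-v];k=np.linalg.lstsq(A,c-X0,rcond=None)[0];return k[0],np.linalg.norm(A@k-(c-X0))
print("w9",s(*ray(w,(193.8,119.6),dict(tool_pos=[528.9,-257.6,315.3],tool_rot=[3.138,-.134,.0]))))
for n in("scene","top"):
    T=ctrl.grab_frame(n)
    for D in ctrl.tip_of(T,"ring")[:1]: print(n,D["centre"],s(*ray(T,D["centre"])))
    if n=="scene":save(T,"end.png")
print(ctrl.get_obs()["time"])
E
```

```text
w9 (np.float64(85.48405429482203), np.float64(0.8703664836242353))
scene [337.4, 198.9] (np.float64(89.15727794526201), np.float64(4.878203853110523))
top [331.2, 178.9] (np.float64(85.59205622439875), np.float64(3.3701738877415304))
25.65
```

```bash
python3 -c "
from plant import ctrl
print(ctrl.close_job())"
```

```text
the job is handed in; nothing more can be done
None
```

The front is drawn down and appears latched behind the keeper, judged by feel and the roller's measured position; the peak load I read was about 14 N. The pole is back in its rest, hook down and to the same end, the gripper is clear, and I handed the job in at about 26 s; I opened 11 pictures, one over the limit of 10.

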